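Seal the resin vacuum cabinet and hold the pump at half stroke

TASK

The cast resin pieces in the little vacuum cabinet need degassing. Push its door fully shut so that it snaps onto its catch, then take the hand pump's piston rod by its crossbar and draw it straight out along its leaning barrel, without letting it bind, until the groove around the rod is level with the barrel's mouth (half its stroke, 45 mm), and finish while still holding it there in your grip. Leave the jar, the ring cone and the hammer where they are.

Things in the scene. Friction and masses are not known exactly. Their poses are not given: they have to be found in the camera images.
- cabinet: Grey metal vacuum cabinet fixed to the bench, 240 mm wide, 180 deep, 200 high, small dial gauge at the back of its top. Origin: on the bench, middle of the carcass's front plane; +x from the front into the cabinet, z up; the door is hinged at its -y edge. It may stand left or right of the pump, turned up to 0.15 rad.
- door (a joint): Opening angle of the cabinet door, rad: 0 = fully shut, positive = free edge swung out towards the robot (counter-clockwise from above); starts at 0.5 to 0.9. Stays where it is left (0.06 N m friction). From about 0.07 the spring catch resists with some 6 N near the free edge; below about 0.03 it snaps and pulls the door home to a hard stop at 0.
- door_hinge (a point): Point on the door's hinge line, 100 mm above the bench. In the cabinet's frame it lies at (0, -115, 100) mm.
- door_push (a point): Point on the door's outer face, 170 mm above the bench, 25 mm below the door's top, 40 mm in from the free edge; 190 mm from the hinge along the door and 18 mm out. Axes turn with the door: +y hinge to free edge, -x out of the outer face. Door: clear pane in aluminium frame, 230 x 190 x 18 mm. A low finger grip stands 14 mm proud of the face, up to 85 mm above the bench.
- pump: Hand vacuum pump bolted to the bench: base plate 130 x 100 x 15 mm (origin under its centre, z up), and on it a square aluminium barrel, 50 x 50 x 110 mm, that leans 20 degrees from vertical towards the pump's own -x (roughly towards the robot; heading within 0.3 rad).
- pump_mouth (a point): Centre of the bore's mouth, at the middle of the barrel's upper end, in the pump's frame at (-18, 0, 127) mm. Its z axis is the bore axis, pointing out of the bore (up, leaning 20 degrees to the pump's -x); its y axis is level and equals the pump's y. Bore 15.6 mm wide, 90 mm deep.
- rod: Loose steel piston rod, 14 mm thick, at first fully in, foot on the bore's floor. Origin: centre of its foot; z along the rod to the handle. About 0.35 kg (0.25 to 0.5); only weight and rubbing resist, and it slides back if let go. A 3 mm wide dark groove is centred 45 mm above the foot, so it is level with the mouth at half stroke.
- rod_handle (a point): Centre of the black crossbar on the rod's top: 64 mm long (level, along the pump's y), 18 mm thick, 20 mm high along the rod. 135 mm from the rod's foot, so 45 mm beyond the mouth at the start and 90 mm at half stroke; 35 mm of bare rod shows between mouth and crossbar at the start.
- jar: Glass jar with steel lid, 64 mm wide, 90 mm high, standing beyond the pump. Not to be moved. Origin under its centre.
- ring_cone: Steel ring-sizing cone, foot 52 mm wide, 120 mm high, standing beyond the pump. Not to be moved. Origin under its centre.
- hammer: Hammer lying flat on the bench, off to one side. Not to be moved.
Mind the look-alikes: they are no part of the job. What is shaped like the rod but orange is not meant.

How it is judged (in metres and radians):
On the way, in this order (a step that is already met when the one before it is completed fails the run):
1. the cabinet door is shut on its catch (value of joint door below 0.02 rad), for 0.3 s.
2. the rod, gripped, is drawn out to half stroke (z of rod in the frame of pump_mouth between -0.053 and -0.037 m and contact force between the fingers and rod above 2 N), for 0.3 s.
At the end, for the whole second after the job is handed in: The door is shut on its catch (under 0.02 rad); the rod is out 45 mm, give or take 8 mm, in line with the bore within 0.06 rad, still, and held in the fingers (over 2 N) (all of step 2 and value of joint door below 0.02 rad and angle between the z axis of rod and the z axis of pump_mouth, either way round below 0.06 rad and linear speed of rod below 0.01 m/s); the arm keeps its last pose, push and grip.
It fails at once if the rod binds hard in the bore while drawn (over 40 N between rod and pump, more than 5 mm out) (contact force between rod and pump above 40 N and z of rod in the frame of pump_mouth above -0.085 m).
It fails at once if the rod is drawn nearly out of the bore (more than 70 mm) (z of rod in the frame of pump_mouth above -0.02 m).
It fails at once if the jar, ring cone or hammer is moved more than 30 mm (distance of any of jar, ring_cone, hammer from where it was at the start of the episode above 0.03 m).
It also fails if it takes over 48 s, if anything falls off the work surface, if the arm or the gripper's body presses on something with over 40 N, if the wrist force passes 120 N, or if a joint passes its speed limit or range.

ROBOT

A 6-joint arm with a two-finger parallel gripper is mounted at the origin on the work surface. World frame = base frame: x ahead of the robot, y to its left, z up, the work surface at z = 0. Lengths are in mm, angles in rad, forces in N, time in s.
With the tool pointing down it reaches from about 300 to 775 mm from the base axis. Payload 14.6 kg.
Tool frame: the origin (TCP) lies on the front face of the gripper's body, between the roots of the fingers; the fingertips stand 97 mm ahead of it and the grasp point (between the pads) lies 78 mm ahead of it; z points along the fingers, y is the line along which they close (so a half turn about z gives the same grasp; the last joint's range is limited). The gripper opens to 94 mm and grips with 3 to 60 N. Pads are 16 mm wide; open, the fingers measure 119 mm over their backs; the gripper's body (75 mm by 177 mm) begins 78 mm behind the grasp point.
Start: joints at [1.231, 0.3, 1.521, -0, 1.321, -0.067], TCP at [148.184, 529.652, 302.646] pointing down, gripper open.
Joint ranges: [-3.03, 3.03], [-0.79, 2.21], [0.23, 2.52], [-1.04, 4.18], [0, 3.07], [-2.55, 2.55]. Speed limits (rad/s): [2.22, 2.22, 2.57, 3.14, 3.14, 3.14].

INTERFACE

Orientations are given as [roll, pitch, yaw] about the fixed x, y, z axes, in that order (R = Rz(yaw) Ry(pitch) Rx(roll)).
In Python, from cell import * gives the robot as it stands.
- The arm moves only by the tool carry_out, never from a script. Its arguments are lists of equal length, an entry for each row: "slide": the shift along the world's x, y, z scaled (see below), a list of three; "dr": the turn, a rotation vector about the world's x, y, z scaled (see below), a list of three; "gripper": the opening in per cent of the stroke, from 0 (shut) to 100 (fully open). A call has 1 to 10 rows; each row is the pose to reach, as a shift and turn from the pose commanded when the call began, turning the shorter way round; what a row does not reach only later rows make up. The controller multiplies each number of a shift by 0.25 m and each number of a turn by 360 degrees. A row lasts 1/12 s, in which the tool goes at most 41.7 mm and 7.16 degrees, less where a joint would pass 70% of its speed; a pose out of reach is approached as far as the arm can. A call with a number of a shift or a turn outside -1 to 1 is refused whole. A call with a gripper value outside its range is refused whole. The fingers move at their own pace and stop on an object; "newtons" is the grip in N (left out, the last holds). Time passes only in rows, so rows that repeat a pose let the fingers close. It gives the time, the measured TCP pose, the force, the opening and the grip force at its end, in the units of the state.
- read_state(): the state, without advancing time (a new reading comes with each control period).
- camera(name): name is "side" or "top"; returns the picture (400x640x3 uint8, red, green, blue); there is no depth.
- camera_model(name): a dict with "vfov" (degrees; the focal length in pixels is half the picture's height over the tangent of half this angle, whatever the lens; pixels are square), "cx", "cy" (the principal point, pixels), "k1" (the pictures are not rectified: a ray, as slopes to the right and down, at radius r is drawn at 1 + k1 r^2 times it, then the intrinsics apply), "R" (3x3) and "t" (3): a world point X has camera coordinates R X + t. Camera axes: x right, y down, z forward; pixel columns grow to the right and rows downward; lengths in mm; the calibration is good to about 2 mm. A picture is of the moment at which its call begins. camera_model takes no time and is no camera call.
- sign_off(): hands the job in; it is judged then, once.
The state is a dict: "clock": time; "joints": joint angles; "qd": joint speeds; "effort": joint torques, N m; "eef_pos": TCP position; "eef_rot": TCP orientation; "wrist_force": force on the tool from outside, world axes, zero at the start; "moment": the same for the moment, N m; "finger_gap": finger opening in mm; "finger_force": force on a finger pad.
Only numpy, scipy, OpenCV 4.12 (cv2) and the standard library are available. Lean on these libraries where they do the work, as an engineer would, in place of code of your own. Each camera call takes 0.05 s, during which the arm holds its last target. There are 200 camera calls.

## Working session

There is one attempt and no reset: what is moved stays moved. The work goes in short steps, Python scripts to look and compute and a tool call to move; the robot and the scene stay as the last step left them, time stands still between calls to the robot, and variables do not carry over. Pictures are saved under pics/ and viewed, at most 10 in all, crops included, and the job is handed in when it is done.

Besides the shell and the picture viewer there is one more tool, called after "Call:" in YAML: its name, and indented under it one key for each argument. carry_out: Moves the arm, as the interface text tells. Its arguments: {"type":"object","properties":{"slide":{"type":"array","items":{"type":"array","items":{"type":"number","minimum":-1,"maximum":1}}},"dr":{"type":"array","items":{"type":"array","items":{"type":"number","minimum":-1,"maximum":1}}},"gripper":{"type":"array","items":{"type":"number"}},"newtons":{"type":"number"}},"required":["slide","dr","gripper"]}

```bash
mkdir -p pics; ls
python3 - <<'E'
from cell import *
import cv2
for n in("side","top"):
    cv2.imwrite(f"pics/{n}0.png",camera(n)[:,:,::-1]); m=camera_model(n); print(n,m)
print(read_state())
E
```

```text
pics
side {'vfov': 47.72885405396452, 'cx': 321.6625333694725, 'cy': 202.97207161668018, 'k1': 0.041167959109472956, 'R': array([[ 0.72671963, -0.68646495,  0.02538583],
       [-0.31194788, -0.36271468, -0.87813813],
       [ 0.61201887,  0.63024117, -0.47773316]]), 't': array([-361.58294101,  278.22058072, 1107.99816097])}
top {'vfov': 48.48846308443953, 'cx': 314.7340733899581, 'cy': 196.05064535356297, 'k1': -0.021714382103616633, 'R': array([[ 0.02312832, -0.99971929, -0.00514081],
       [-0.98918396, -0.02213897, -0.14499985],
       [ 0.14484533,  0.00843881, -0.98941832]]), 't': array([  24.23481833,  528.93513925, 1511.8773598 ])}
{'clock': 0.1, 'joints': array([ 1.23140717e+00,  3.00351389e-01,  1.52149325e+00, -1.52381294e-05,
        1.32070131e+00, -6.66009391e-02]), 'qd': array([ 0.00014112, -0.00088229, -0.00101314,  0.00080371, -0.00093872,
        0.00231696]), 'effort': array([-2.20247862e-04, -5.32645261e+01, -3.53285587e+01,  7.09613808e-02,
        2.35044491e-02, -3.09613677e-05]), 'eef_pos': array([148.14131181, 529.536181  , 302.18910532]), 'eef_rot': array([-3.14064048e+00, -4.87162390e-05,  2.86880819e+00]), 'wrist_force': array([-0.43356116, -0.25050209,  0.21359224]), 'moment': array([-0.01061623,  0.01258983,  0.02006898]), 'finger_force': 0.0, 'finger_gap': 94.3435903017847}
```

View pics/side0.png

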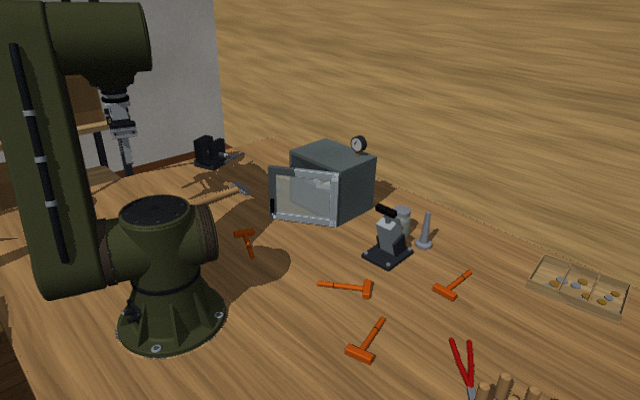

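View pics/top0.png

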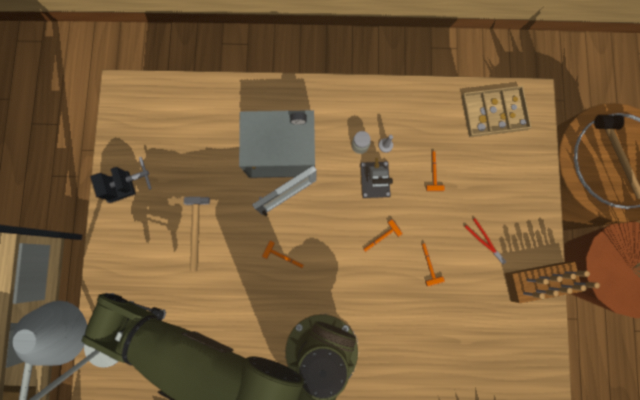

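The side view shows the cabinet with its door ajar (270–340, 165–225) and the pump with a black crossbar at about (386,211). The jar and cone are behind it, and five orange T-shaped pieces lie on the bench. The top view shows the door from its hinge at (314,172) to its free edge at (260,207), the pump at (377,180), and the hammer at (196,230). The candidate rods are the black-barred one in the pump at side (386,211) and the orange T's at side (245,240), (350,288), (455,285) and (368,345). Only the one in the barrel fits, since the orange ones are excluded. I'll confirm in a crop.

Run:
```python
import cv2,numpy as np
a=cv2.imread("pics/side0.png")[130:280,255:455]; b=cv2.imread("pics/top0.png")[100:220,230:400]
a=cv2.resize(a,None,fx=4,fy=4,interpolation=cv2.INTER_CUBIC);b=cv2.resize(b,None,fx=4.7,fy=4.7,interpolation=cv2.INTER_CUBIC)
cv2.imwrite("pics/sc.png",a);cv2.imwrite("pics/tc.png",b)
```

```text
(no output)
```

View pics/sc.png

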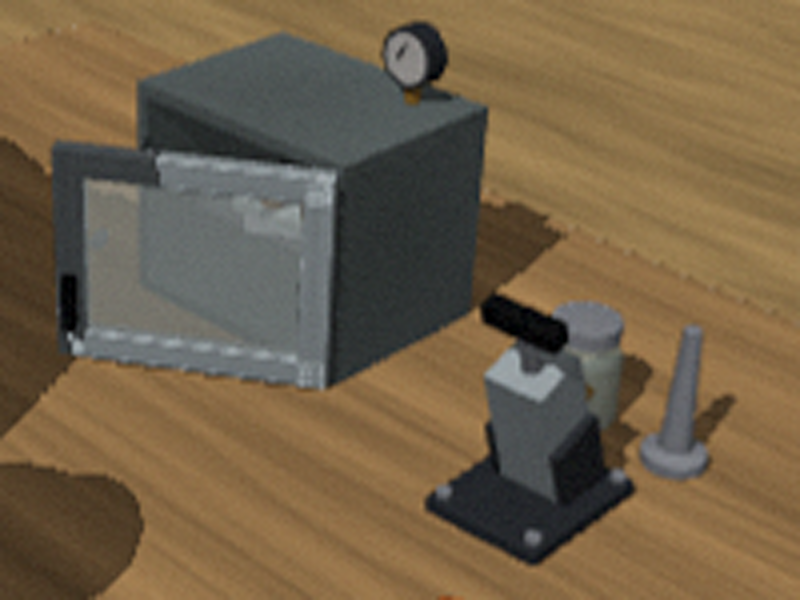

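View pics/tc.png

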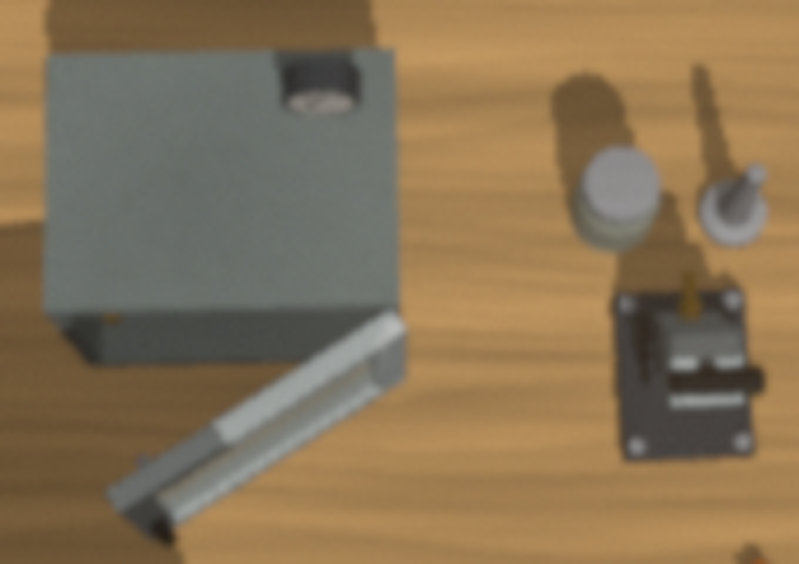

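The side crop shows the black crossbar on the steel rod in the pump barrel, with its centre near crop (525,322). The door is ajar, with its top free corner at crop (55,145). The top crop shows the crossbar at (716,380), the base-plate corners at (615,292), (742,290), (752,455) and (625,460), the cabinet-top corners, and the door's top edge from (393,312) to (108,492). This confirms the black-barred rod.

```bash
cat > h.py <<'E'
from cell import *
import cv2,numpy as np
from scipy.spatial.transform import Rotation as Rn
def ray(n,u,v):
    m=camera_model(n);f=200/np.tan(np.radians(m['vfov']/2));R=np.array(m['R'])
    p=np.array([(u-m['cx'])/f,(v-m['cy'])/f]);q=p.copy()
    for _ in range(20): q=p/(1+m['k1']*(q@q))
    d=R.T@np.r_[q,1];return -R.T@m['t'],d/np.linalg.norm(d)
def plane(n,u,v,z):
    c,d=ray(n,u,v);return c+d*(z-c[2])/d[2]
def tri(a,b):
    c1,d1=ray("side",*a);c2,d2=ray("top",*b)
    s=np.linalg.lstsq(np.c_[d1,-d2],c2-c1,rcond=None)[0]
    p,q=c1+d1*s[0],c2+d2*s[1];return (p+q)/2,np.linalg.norm(p-q)
def proj(n,X):
    m=camera_model(n);f=200/np.tan(np.radians(m['vfov']/2));x=np.array(m['R'])@X+m['t'];q=x[:2]/x[2]
    return q*(1+m['k1']*(q@q))*f+[m['cx'],m['cy']]
S=lambda x,y:((x+.5)/4-.5+255,(y+.5)/4-.5+130)
T=lambda x,y:((x+.5)/4.7-.5+230,(y+.5)/4.7-.5+100)
E
python3 - <<'E'
from h import *
np.set_printoptions(precision=1,suppress=True)
print("cab top",[plane("top",*T(*p),200) for p in((43,312),(400,307),(393,50),(47,55))])
print("base",[plane("top",*T(*p),15) for p in((615,292),(742,290),(752,455),(625,460))])
print("bar",tri(S(525,322),T(716,380)))
for n,e in(("top ends",[(668,380),(765,380)]),): print(n,[plane("top",*T(*p),175) for p in e])
print("door free top",tri(S(55,145),T(108,492)), [plane("top",*T(*p),195) for p in((393,312),(108,492),(405,325),(160,510))])
E
```

```text
cab top [array([595.2, 277.2, 200. ]), array([603.9,  37.3, 200. ]), array([783.5,  46.2, 200. ]), array([775. , 283.2, 200. ])]
base [array([ 659.7, -124.5,   15. ]), array([ 663.4, -221.4,   15. ]), array([ 536.3, -228.8,   15. ]), array([ 530.4, -133.1,   15. ])]
bar (array([ 565.7, -180.5,  167.5]), np.float64(2.4042045662532048))
top ends [array([ 562.7, -145.9,  175. ]), array([ 564.2, -211.9,  175. ])]
door free top (array([474.8, 230.5, 188.7]), np.float64(2.39561185285449)) [array([601.4,  41.9, 195. ]), array([474.9, 228.8, 195. ]), array([592.7,  33.7, 195. ]), array([463.7, 193.7, 195. ])]
```

Call:
carry_out:
  slide:
    - [0.8,-1,0.04]
    - [0.8,-1,0.04]
    - [0.8,-1,0.04]
    - [0.8,-1,0.04]
    - [0.8,-1,0.04]
    - [0.8,-1,0.04]
    - [0.8,-1,0.04]
    - [0.8,-1,0.04]
    - [0.8,-1,0.04]
    - [0.8,-1,0.04]
  dr:
    - [0,0,-0.2]
    - [0,0,-0.2]
    - [0,0,-0.2]
    - [0,0,-0.2]
    - [0,0,-0.2]
    - [0,0,-0.2]
    - [0,0,-0.2]
    - [0,0,-0.2]
    - [0,0,-0.2]
    - [0,0,-0.2]
  gripper: [0,0,0,0,0,0,0,0,0,0]
  newtons: 20

```text
clock: 0.93
eef_pos: [349.1, 278.3, 312.5]
eef_rot: [-3.141, 0.0, 1.609]
wrist_force: [-0.1, 0.1, -0.2]
finger_gap: 31.1
finger_force: 0.0
```

Call:
carry_out:
  slide:
    - [0.34,-0.48,0]
    - [0.34,-0.48,0]
    - [0.34,-0.48,0]
    - [0.34,-0.48,-0.28]
    - [0.34,-0.48,-0.28]
    - [0.34,-0.48,-0.28]
    - [0.34,-0.48,-0.28]
    - [0.34,-0.48,-0.28]
  dr:
    - [0,0,0]
    - [0,0,0]
    - [0,0,0]
    - [0,0,0]
    - [0,0,0]
    - [0,0,0]
    - [0,0,0]
    - [0,0,0]
  gripper: [0,0,0,0,0,0,0,0]

```text
clock: 1.6
eef_pos: [433.4, 160.3, 244.3]
eef_rot: [3.14, -0.0, 1.619]
wrist_force: [-0.1, -0.1, -0.5]
finger_gap: 0.5
finger_force: 0.0
```

Call:
carry_out:
  slide:
    - [0.08,0.05,0]
    - [0.15,0.095,0]
    - [0.195,0.13,0]
    - [0.24,0.165,0]
    - [0.29,0.195,0]
    - [0.337,0.224,0]
    - [0.372,0.24,0]
    - [0.407,0.255,0]
    - [0.445,0.267,0]
    - [0.46,0.275,0]
  dr:
    - [0,0,0]
    - [0,0,0]
    - [0,0,0]
    - [0,0,0]
    - [0,0,0]
    - [0,0,0]
    - [0,0,0]
    - [0,0,0]
    - [0,0,0]
    - [0,0,0]
  gripper: [0,0,0,0,0,0,0,0,0,0]

```text
clock: 2.43
eef_pos: [548.8, 229.8, 244.9]
eef_rot: [3.139, -0.001, 1.62]
wrist_force: [-0.1, 0.4, 0.3]
finger_gap: 0.3
finger_force: 0.0
```

Call:
carry_out:
  slide:
    - [0.02,0.0,0]
    - [0.03,0.0,0]
    - [0.04,0.0,0]
    - [0.05,0.0,0]
    - [0.05,0.0,0]
  dr:
    - [0,0,0]
    - [0,0,0]
    - [0,0,0]
    - [0,0,0]
    - [0,0,0]
  gripper: [0,0,0,0,0]

```text
clock: 2.85
eef_pos: [560.7, 228.7, 243.4]
eef_rot: [3.141, -0.0, 1.619]
wrist_force: [0.0, -1.1, -0.4]
finger_gap: 0.6
finger_force: 0.0
```

Run:
```python
from h import *
a=camera("side")[130:280,255:455,::-1]; b=camera("top")[100:220,230:400,::-1]
a=cv2.resize(a,(600,450),interpolation=cv2.INTER_CUBIC)
cv2.imwrite("pics/s2.png",a);cv2.imwrite("pics/t2.png",cv2.resize(b,None,fx=4.7,fy=4.7,interpolation=cv2.INTER_CUBIC))
```

```text
(no output)
```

View pics/s2.png

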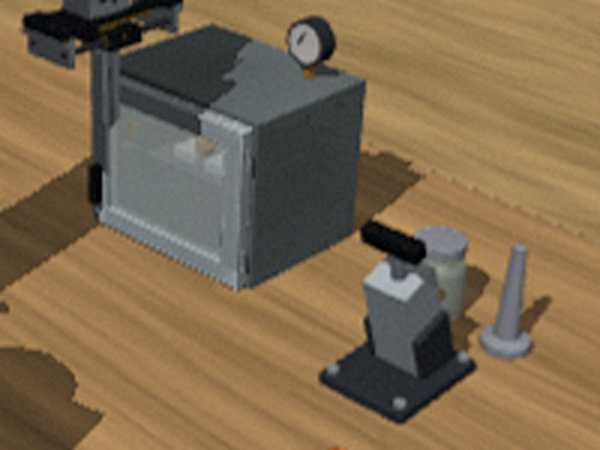

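The picture shows the door almost shut, with the fingers at its free edge (crop 105,140). I'll keep pushing until I feel the stop.

Call:
carry_out:
  slide:
    - [0.01,0.0,0]
    - [0.02,0.0,0]
    - [0.02,0.0,0]
    - [0.02,0.0,0]
  dr:
    - [0,0,0]
    - [0,0,0]
    - [0,0,0]
    - [0,0,0]
  gripper: [0,0,0,0]

```text
clock: 3.28
eef_pos: [565.8, 228.3, 242.6]
eef_rot: [-3.142, 0.0, 1.619]
wrist_force: [0.6, 0.3, 0.4]
finger_gap: 0.1
finger_force: 0.0
```

Call:
carry_out:
  slide:
    - [0.01,0.0,0]
    - [0.015,0.0,0]
    - [0.015,0.0,0]
    - [0.015,0,0]
  dr:
    - [0,0,0]
    - [0,0,0]
    - [0,0,0]
    - [0,0,0]
  gripper: [0,0,0,0]

```text
clock: 3.62
eef_pos: [567.5, 228.5, 242.6]
eef_rot: [-3.135, 0.001, 1.619]
wrist_force: [-25.3, -3.3, 10.1]
finger_gap: 0.7
finger_force: 12.9
```

Call:
carry_out:
  slide:
    - [-0.15,0,0]
    - [-0.2,-0.02,0]
    - [-0.2,-0.1,0.15]
    - [-0.2,-0.3,0.25]
    - [-0.2,-0.6,0.35]
    - [-0.2,-0.8,0.35]
    - [-0.2,-1,0.35]
    - [-0.2,-1,0.35]
    - [-0.2,-1,0.35]
    - [-0.2,-1,0.35]
  dr:
    - [0,0,0]
    - [0,0,0]
    - [0,0,0]
    - [0,0,0]
    - [0.003,-0.055,0]
    - [0.003,-0.055,0]
    - [0.003,-0.055,0]
    - [0.003,-0.055,0]
    - [0.003,-0.055,0]
    - [0.003,-0.055,0]
  gripper: [0,0,0,100,100,100,100,100,100,100]

```text
clock: 4.45
eef_pos: [519.3, -25.5, 331.1]
eef_rot: [2.794, -0.001, 1.615]
wrist_force: [0.0, -0.2, -0.0]
finger_gap: 43.3
finger_force: 0.0
```

Run:
```python
from h import *
s=read_state();print(s['eef_pos'],s['eef_rot'],s['joints'])
a=camera("side")[130:280,255:455,::-1]; b=camera("top")[100:220,230:400,::-1]
o=np.zeros((600,800,3),np.uint8);o[:300,:400]=cv2.resize(a,(400,300),interpolation=cv2.INTER_CUBIC);o[:600,400:]=0
o[300:582,:400]=cv2.resize(b,(400,282),interpolation=cv2.INTER_CUBIC);c=camera("top")[130:210,350:410,::-1]
o[:533,400:]=cv2.resize(c,(400,533),interpolation=cv2.INTER_CUBIC)
cv2.imwrite("pics/3.png",o)
```

```text
[519.25863957 -25.48076572 331.08265373] [ 2.79396519e+00 -1.34853665e-03  1.61523628e+00] [-0.14092323  0.08490233  1.73444674  0.07708955  0.98170885 -0.21695047]
```

View pics/3.png

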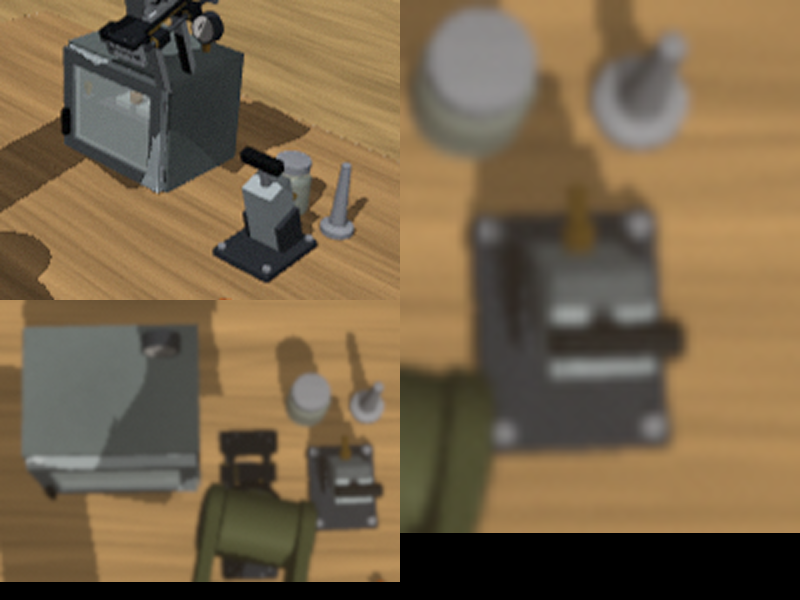

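The door is flush and shut in both views. The pump, jar and cone are undisturbed. In the right-hand crop the base bolts are at (488,232), (640,226), (654,427) and (505,433), and the bar spans (548–683, 340).

Run:
```python
from h import *
np.set_printoptions(precision=2,suppress=True)
k=400/60
U=lambda x,y:((x-400+.5)/k-.5+350,(y+.5)/k-.5+130)
b=np.array([plane("top",*U(*p),18) for p in((488,232),(640,226),(654,427),(505,433))])
print(b.mean(0)); 
print("yaw",[np.arctan2(*(d[[1,0]])) for d in(b[0]-b[3],b[1]-b[2])],[np.arctan2(-d[0],d[1]) for d in(b[0]-b[1],b[3]-b[2])])
# bright barrel top face corners, in the old top image
img=cv2.imread("pics/top0.png");sd=cv2.imread("pics/side0.png")
m=(img.max(2)<45).astype(np.uint8);m[:,:366]=0;m[:,396:]=0;m[:174]=0;m[188:]=0
ms=(sd.max(2)<45).astype(np.uint8);ms[:,:370]=0;ms[:,400:]=0;ms[:200]=0;ms[222:]=0
for n,q in(("top",m),("side",ms)):
    c=max(cv2.findContours(q,0,1)[0],key=cv2.contourArea);print(n,cv2.minAreaRect(c))
# predicted
for yaw in(0.05,):
    c=np.r_[b.mean(0)[:2],0];R=Rn.from_euler('z',yaw).as_matrix()
    mo=c+R@[-18,0,127];u=R@[-np.sin(.349),0,np.cos(.349)];h=mo+45*u
    print(mo,u,h,proj("top",h),proj("side",h),[proj("side",h+R@[0,s,0]) for s in(32,-32)],[proj("top",h+R@[0,s,0]+10*u) for s in(32,-32)])
```

```text
[ 597.65 -177.67   18.  ]
yaw [np.float64(0.08996952237998915), np.float64(0.06789292790974492)] [np.float64(0.06269879994702643), np.float64(0.06304626798019666)]Traceback (most recent call last):
  File "<stdin>", line 13, in <module>
ValueError: max() iterable argument is empty
```

Run:
```python
from h import *
np.set_printoptions(precision=2,suppress=True)
img=cv2.imread("pics/top0.png");sd=cv2.imread("pics/side0.png")
def bar(im,x0,x1,y0,y1):
    g=im[y0:y1,x0:x1].max(2);t=g.min()+25;m=(g<t).astype(np.uint8)
    c=max(cv2.findContours(m,0,1)[0],key=cv2.contourArea);r=cv2.minAreaRect(c);return g.min(),(r[0][0]+x0,r[0][1]+y0),r[1:]
A=bar(img,370,396,176,186);B=bar(sd,370,400,200,222);print(A,B,tri(B[1],A[1]))
R=Rn.from_euler('z',.067).as_matrix();c=np.array([597.6,-177.7,0])
mo=c+R@[-18,0,127];u=R@[-np.sin(.349),0,np.cos(.349)];h=mo+45*u
print(mo,u,h,h+78*u,"pred px",proj("top",h+7*u),proj("side",h))
```

```text
(np.uint8(52), (380.5, 180.5), ((9.0, 21.0), 90.0)) (np.uint8(0), (386.1000003814697, 210.30000019073486), ((21.913467407226562, 7.602630138397217), 26.56505012512207)) (array([ 567.39, -177.68,  164.8 ]), np.float64(6.373839856155746))
[ 579.64 -178.91  127.  ] [-0.34 -0.02  0.94] [ 564.29 -179.94  169.29] [ 537.67 -181.72  242.58] pred px [382.48 180.9 ] [385.02 209.73]
```

Call:
carry_out:
  slide:
    - [-0.01,-0.63,0]
    - [-0.01,-0.63,0]
    - [-0.01,-0.63,0]
    - [-0.01,-0.63,0]
    - [-0.01,-0.63,-0.1]
    - [-0.01,-0.63,-0.1]
    - [-0.01,-0.63,-0.1]
    - [-0.01,-0.63,-0.1]
  dr:
    - [0,0,0.004]
    - [0,0,0.004]
    - [0,0,0.004]
    - [0,0,0.004]
    - [0,0,0.004]
    - [0,0,0.004]
    - [0,0,0.004]
    - [0,0,0.004]
  gripper: [100,100,100,100,100,100,100,100]

```text
clock: 5.27
eef_pos: [517.4, -177.7, 305.9]
eef_rot: [2.795, -0.002, 1.646]
wrist_force: [-0.1, 0.3, 0.1]
finger_gap: 94.1
finger_force: 0.0
```

Run:
```python
from h import *
s=read_state();p=s['eef_pos'];print(s['clock'],p,s['eef_rot'],Rn.from_euler('xyz',s['eef_rot']).as_matrix()[:,2],np.array([537.7,-181.7,242.6])-p,(np.array([537.7,-181.7,242.6])-p)/250)
a=camera("side")[150:270,335:455,::-1]
cv2.imwrite("pics/4.png",cv2.resize(a,(600,600),interpolation=cv2.INTER_CUBIC))
```

```text
5.2667 [ 517.42912162 -177.72666957  305.89467841] [ 2.79533021e+00 -2.20218742e-03  1.64625587e+00] [ 0.33826251  0.02765109 -0.94064547] [ 20.27087838  -3.97333043 -63.29467841] [ 0.08108351 -0.01589332 -0.25317871]
```

View pics/4.png

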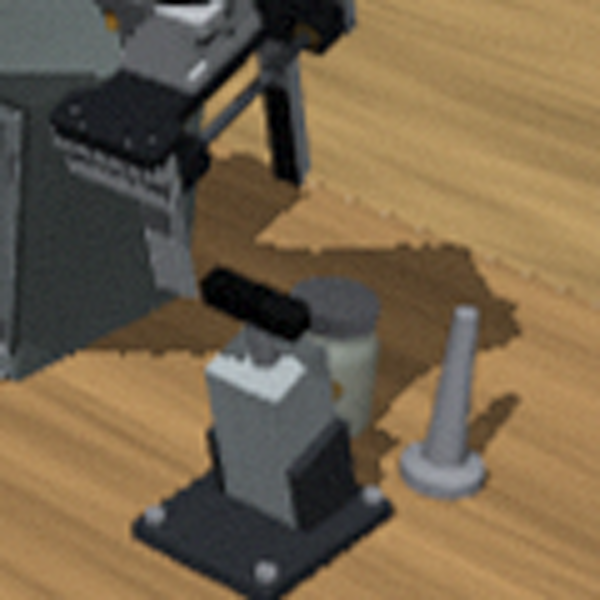

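The open fingers straddle the bar from up along its axis (bar at crop 255,300). The jar and cone are clear.

Call:
carry_out:
  slide:
    - [0.02,-0.005,-0.06]
    - [0.04,-0.01,-0.12]
    - [0.06,-0.01,-0.18]
    - [0.08,-0.01,-0.23]
    - [0.08,-0.01,-0.23]
    - [0.08,-0.01,-0.23]
    - [0.08,-0.01,-0.23]
  dr:
    - [0,0,0]
    - [0,0,0]
    - [0,0,0]
    - [0,0,0]
    - [0,0,0]
    - [0,0,0]
    - [0,0,0]
  gripper: [100,100,100,100,50,50,50]

```text
clock: 5.9
eef_pos: [537.2, -181.4, 248.8]
eef_rot: [2.794, -0.002, 1.645]
wrist_force: [-0.7, 0.4, 0.0]
finger_gap: 77.4
finger_force: 0.0
```

Run:
```python
from h import *
camera("top")
s=read_state();p=s['eef_pos'];print(s['clock'],p,s['eef_rot'],s['finger_gap'],s['wrist_force'],np.array([537.7,-181.7,242.6])-p)
a=camera("side")[150:270,335:455,::-1]
cv2.imwrite("pics/5.png",cv2.resize(a,(600,600),interpolation=cv2.INTER_CUBIC))
```

```text
5.95 [ 537.13333077 -181.50841677  248.85415654] [ 2.79413112e+00 -1.43080389e-03  1.64460633e+00] 73.82306648656679 [-0.27012622  0.01924743 -0.08084346] [ 0.56666923 -0.19158323 -6.25415654]
```

View pics/5.png

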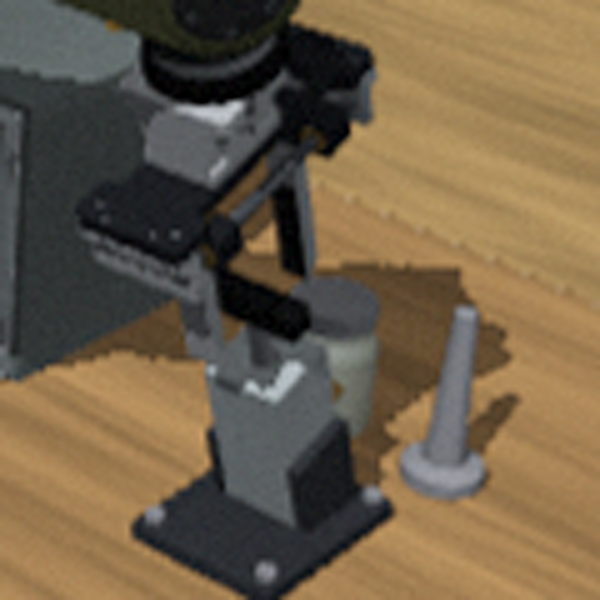

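The fingers now straddle the bar, in plane with its middle (crop 265,300). The tips are just below the bar. I'll go down 4 mm and close gently.

Call:
carry_out:
  slide:
    - [0.004,0,-0.016]
    - [0.004,0,-0.016]
    - [0.004,0,-0.016]
    - [0.004,0,-0.016]
    - [0.004,0,-0.016]
    - [0.004,0,-0.016]
    - [0.004,0,-0.016]
    - [0.004,0,-0.016]
    - [0.004,0,-0.016]
    - [0.004,0,-0.016]
  dr:
    - [0,0,0]
    - [0,0,0]
    - [0,0,0]
    - [0,0,0]
    - [0,0,0]
    - [0,0,0]
    - [0,0,0]
    - [0,0,0]
    - [0,0,0]
    - [0,0,0]
  gripper: [30,12,5,0,0,0,0,0,0,0]
  newtons: 8

```text
clock: 6.83
eef_pos: [537.9, -181.6, 243.7]
eef_rot: [2.795, -0.002, 1.644]
wrist_force: [-1.5, -0.8, 0.0]
finger_gap: 18.2
finger_force: 8.0
```

Call:
carry_out:
  slide:
    - [0,0,0]
    - [0,0,0]
    - [0,0,0]
    - [-0.0015,0,0.004]
    - [-0.003,0,0.008]
    - [-0.0045,0,0.0125]
    - [-0.006,0,0.017]
    - [-0.006,0,0.017]
    - [-0.006,0,0.017]
  dr:
    - [0,0,0]
    - [0,0,0]
    - [0,0,0]
    - [0,0,0]
    - [0,0,0]
    - [0,0,0]
    - [0,0,0]
    - [0,0,0]
    - [0,0,0]
  gripper: [0,0,0,0,0,0,0,0,0]
  newtons: 22

```text
clock: 7.58
eef_pos: [536.4, -181.6, 247.9]
eef_rot: [2.795, -0.002, 1.644]
wrist_force: [0.4, 0.8, -3.1]
finger_gap: 17.5
finger_force: 22.0
```

Call:
carry_out:
  slide:
    - [-0.004,0,0.011]
    - [-0.008,0,0.022]
    - [-0.012,-0.001,0.033]
    - [-0.016,-0.001,0.044]
    - [-0.02,-0.001,0.055]
    - [-0.024,-0.002,0.066]
    - [-0.027,-0.002,0.075]
    - [-0.027,-0.002,0.075]
    - [-0.027,-0.002,0.075]
  dr:
    - [0,0,0]
    - [0,0,0]
    - [0,0,0]
    - [0,0,0]
    - [0,0,0]
    - [0,0,0]
    - [0,0,0]
    - [0,0,0]
    - [0,0,0]
  gripper: [0,0,0,0,0,0,0,0,0]

```text
clock: 8.33
eef_pos: [529.7, -182.1, 266.7]
eef_rot: [2.795, -0.002, 1.644]
wrist_force: [1.6, 1.1, -2.8]
finger_gap: 18.1
finger_force: 22.0
```

Call:
carry_out:
  slide:
    - [-0.004,0,0.011]
    - [-0.008,0,0.022]
    - [-0.012,-0.001,0.033]
    - [-0.016,-0.001,0.044]
    - [-0.02,-0.001,0.055]
    - [-0.024,-0.002,0.066]
    - [-0.028,-0.002,0.077]
    - [-0.028,-0.002,0.077]
    - [-0.028,-0.002,0.077]
    - [-0.028,-0.002,0.077]
  dr:
    - [0,0,0]
    - [0,0,0]
    - [0,0,0]
    - [0,0,0]
    - [0,0,0]
    - [0,0,0]
    - [0,0,0]
    - [0,0,0]
    - [0,0,0]
    - [0,0,0]
  gripper: [0,0,0,0,0,0,0,0,0,0]

```text
clock: 9.17
eef_pos: [522.7, -182.6, 285.8]
eef_rot: [2.796, -0.002, 1.644]
wrist_force: [0.2, -0.1, -2.9]
finger_gap: 17.8
finger_force: 22.0
```

Run:
```python
from h import *
s=read_state();print(s['eef_pos'],s['wrist_force'],np.linalg.norm(s['eef_pos']-[537.9,-181.6,243.7]))
im=camera("side")[:,:,::-1];o=np.zeros((600,800,3),np.uint8)
o[:,:400]=cv2.resize(im[180:270,360:420],(400,600),interpolation=cv2.INTER_CUBIC);o[:400,400:]=cv2.resize(im[130:250,255:375],(400,400),interpolation=cv2.INTER_CUBIC)
cv2.imwrite("pics/6.png",o)
```

```text
[ 522.66388513 -182.5752505   285.80969752] [ 0.2219775  -0.11658238 -2.89363302] 44.79192935463835
```

View pics/6.png

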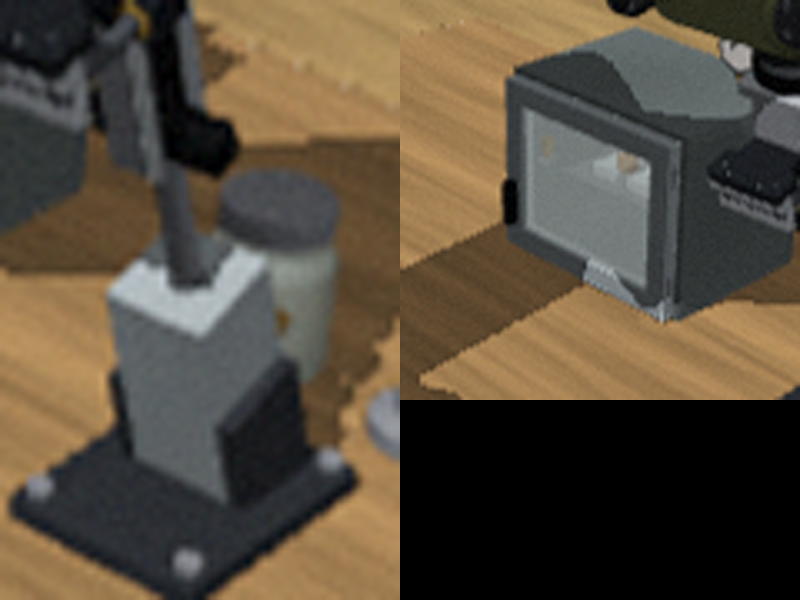

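The rod is out with its dark groove at the barrel's mouth (crop 190,275). It is gripped with 22 N and shows no side load, and the door is flush. I'll hold briefly, then hand it in.

Call:
carry_out:
  slide:
    - [0,0,0]
    - [0,0,0]
    - [0,0,0]
    - [0,0,0]
    - [0,0,0]
  dr:
    - [0,0,0]
    - [0,0,0]
    - [0,0,0]
    - [0,0,0]
    - [0,0,0]
  gripper: [0,0,0,0,0]

```text
clock: 9.63
eef_pos: [522.7, -182.6, 285.9]
eef_rot: [2.796, -0.002, 1.644]
wrist_force: [0.4, -0.4, -3.1]
finger_gap: 18.1
finger_force: 22.0
```

```bash
python3 -c "
from cell import *
print(sign_off())"
```

```text
the job is handed in; nothing more can be done
None
```

The door is pushed fully shut (flush in the pictures) and the rod is drawn out about 45 mm and still gripped at 22 N; the job was handed in at about 9.6 s, with no verdict returned.

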